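# Brace a dryer drive unit and hold its belt-tensioner arm wound back

### The arm

A 6-joint arm with a two-finger parallel gripper is mounted at the origin on the work surface; the furniture and walls round the work are solid. World frame = base frame: x ahead of the robot, y to its left, z up, the work surface at z = 0. Lengths are in m, angles in rad, forces in N, time in s.
With the tool pointing down it reaches from about 0.25 to 0.8 m from the base axis. Payload 8.5 kg.
Tool frame: the origin (TCP) lies between the finger pads; the fingertips stand 8 mm ahead of it and the grasp point (between the pads) lies 11 mm behind it; z points along the fingers, y is the line along which they close (so a half turn about z gives the same grasp; the last joint's range is limited). The gripper opens to 85 mm and grips with 20 to 120 N. Pads are 22 mm wide; open, the fingers measure 114 mm over their backs; the gripper's body (76 mm by 85 mm) begins 54 mm behind the grasp point. The pads swing forward as they close: fully open they stand 13 mm farther back than shut.
Start: joints at [1.102, 0.238, -0.013, 1.319, 0, 1.571], TCP at [0.237, 0.468, 0.239] pointing down, gripper open.
Joint ranges: [-2.66, 2.66], [-1.03, 1.9], [-1.14, 1.46], [-1.82, 2.27], [-1.45, 1.34], [-3.14, 3.14]. Speed limits (rad/s): [2.22, 2.22, 2.79, 3.14, 3.14, 3.14].

### API

Orientations are given as a unit quaternion [x, y, z, w].
In Python, from rig import sense, capture, get_calibration, close_job, recognise, tip_of gives the robot as it stands. The module is installed in compiled form; this text tells all that it offers.
- The arm moves only by the tool step_arm, never from a script. Its argument "motion" is a list of rows, each an object of numbers: "hand": the gripper's target within -1 to 1 (fully open at 1, half-way at 0, shut at -1); "x", "y", "z": the shift along the world's x, y, z in cm; "rx", "ry", "rz": the turn, a rotation vector about the world's x, y, z in degrees. A call has 1 to 20 rows; each row shifts and turns the commanded pose from where the row before left it; what a row does not reach is not made up. A row lasts 1/10 s, in which the tool goes at most 50 mm and 8.59 degrees, less where a joint would pass 70% of its speed; a pose out of reach is approached as far as the arm can. A call is refused whole if a number of a shift passes 5 or a number of a turn 8.59, either way. A call with a gripper value outside its range is refused whole. The fingers move at their own pace and stop on an object; "grip_force" is the grip in N (left out, the last holds). Time passes only in rows, so rows that do not move let the fingers close. It gives the time, the measured TCP pose, the force, the opening and the grip force at its end, in the units of the state.
- sense(): the state, without advancing time (a new reading comes with each control period).
- capture(name): name is "scene" or "side" or "wrist"; returns (picture, depth): 480x640x3 uint8, red, green, blue; 480x640 float32, m along the optical axis (not along the pixel's ray), 0 where there is no reading.
- get_calibration(name): a dict with "intrinsics" (3x3 intrinsics, pixels), "origin" and "attitude" of the camera in the world. Camera axes: x right, y down, z forward; pixel columns grow to the right and rows downward; lengths in m; the calibration is good to about 2 mm. A picture is of the moment at which its call begins: read the wrist's pose just before it. get_calibration takes no time and is no camera call; for the wrist camera it gives the pose at the moment of the call.
- close_job(): hands the job in; it is judged then, once.
Trained networks look in the newest picture that a camera, given by its name, has taken for a name from the list of things; names that differ only in an ending like _2 or _b are one class to them, and where a whole thing is asked for, a point or a joint stands for the part that bears it (a point fixed in the world has none). Each returns a list of dicts, best first, with "conf" (0 to 1); they miss things now and then, are a little off and sometimes report something else, mostly with a low value. They report only what shows in the picture. A call takes as long as a camera call.
- recognise(query, camera): "bbox" ([left, top, width, height] in pixels, round what is visible of it).
- tip_of(query, camera): "uv" ([column, row] in pixels: a listed point, or the origin of a listed thing).
The state is a dict: "time_s": time; "joint_pos": joint angles; "qvel": joint speeds; "joint_torque": joint torques, N m; "tool_pos": TCP position; "ee_rot": TCP orientation; "ft_force": force on the tool from outside, world axes, zero at the start; "moment": the same for the moment, N m; "grip_width": opening from 0.0 (shut) to 1.0 (fully open); "finger_force": force on a finger pad.
Only numpy, scipy, OpenCV 4.12 (cv2) and the standard library are available. Lean on these libraries where they do the work, as an engineer would, in place of code of your own. Each camera call takes 0.05 s, during which the arm holds its last target. There are 200 camera calls.

### The job

The tumble dryer's drive unit is out on the worktop for a new belt. Leaving its yellow tensioner arm relaxed, slide the unit across the worktop (do not lift it) until its front edge sits square and flush against the rubber face of the bench stop, between the stop's two end lips. Then swing the tensioner arm with its black roller towards the bench stop, against its spring, until it is wound right up to its end stop, and finish there holding it wound (do not let go), with the unit still flat and flush against the bench stop and the tape roll and the dosing cup left where they are.

Things in the scene. Friction and masses are not known exactly. Their poses are not given: they have to be found in the camera images.
- bench_stop: Aluminium angle, 262 mm long, 24 mm high, fixed to the worktop by two vacuum feet with red levers. Origin: on the worktop at the middle of its black rubber face; x along the face, y square out of it towards the unit (about the robot's left), z up. Each end has a 22 mm high lip, jutting 36 mm along +y, then flared outwards to 49 mm; inner faces at x = -118 and +118 mm (18 mm play each side).
- drive_unit: Loose steel plate on rubber feet, 200 mm (x) by 140 mm (y), 0.9 kg, with motor and sprung arm; slides at about 3 to 10 N. Origin: on the worktop under its centre; -y is its front. Seated: axes parallel to the stop's, origin 70 mm out. Front and rear flanges span 6 to 24 mm height, side edges to 15 mm. Motor (72 mm wide, 80 mm high) at x -60 mm: balance point about 30 mm from centre to -x.
- unit_front (a point): Middle of the unit's front edge, at worktop height (unit x 0, y -70 mm); axes as the unit's.
- unit_rear (a point): Middle of the rear flange's outer face, 15 mm above the worktop (unit x 0, y +70 mm); a place to push.
- pivot_post (a point): Point on the upright pivot of the tensioner arm, 42 mm above the worktop (unit x -8 mm, y 0). The post, coil spring and nut round it reach 50 mm high and 13 mm out.
- jockey_arm (a joint): Yellow tensioner arm on its upright pivot. 0: relaxed, roller at the rear, arm 38 deg behind the unit's +x axis; grows clockwise from above as the roller swings towards the bench stop; 1.08 rad: end stop, arm 24 deg in front of +x. Sprung back to 0; roller needs about 2.6 N at 0, 6.4 N at the end stop. Arm's top 26 to 29 mm above the worktop.
- roller_axis (a point): Centre of the black roller at the arm's end, 80 mm from the pivot, 42 mm above the worktop. Roller 40 mm across, from 31 to 53 mm above the worktop, 3 mm bolt head on top; it turns freely on its upright axle, so it can be gripped from above across its rim or pushed from behind.
- tape_roll: Bystander: roll of masking tape lying flat, 98 mm across, 25 mm high; origin under its centre.
- dosing_cup: Bystander: small translucent cup, 63 mm across, 49 mm high; origin under its centre.

How it is judged:
By the outcome, as a careful person would: the job done as asked, in the order asked, and still so for the second after the job is handed in, while the arm keeps its last pose, push and grip.
It also fails if it takes over 50 s, if anything falls off the work surface, if the arm or the gripper's body presses on something with over 40 N, if the wrist force passes 120 N, or if a joint passes its speed limit or range.

## Working session

There is one attempt and no reset: what is moved stays moved. The work goes in short steps, Python scripts to look and compute and a tool call to move; the robot and the scene stay as the last step left them, time stands still between calls to the robot, and variables do not carry over. Pictures are saved under pics/ and viewed, at most 10 in all, crops included, and the job is handed in when it is done.

Besides the shell and the picture viewer there is one more tool, called after "Call:" as name(argument=value, ...), one argument or row to a line, values as JSON. step_arm: Moves the arm, as the interface text tells. Its arguments: {"type":"object","properties":{"motion":{"type":"array","items":{"type":"object","properties":{"hand":{"type":"number"},"x":{"type":"number"},"y":{"type":"number"},"z":{"type":"number"},"rx":{"type":"number"},"ry":{"type":"number"},"rz":{"type":"number"}}}},"grip_force":{"type":"number"}},"required":["motion"]}

```bash
mkdir -p pics
cat > h.py <<'E'
import numpy as np, cv2
from rig import *
from scipy.spatial.transform import Rotation as R
def cal(n):
    c=get_calibration(n); A=np.array(c["attitude"],float)
    if A.size==4: A=R.from_quat(A.ravel()).as_matrix()
    return np.array(c["intrinsics"]),np.array(c["origin"]),A
def ray(n,uv,z):
    K,o,A=cal(n); d=A@np.linalg.solve(K,[uv[0],uv[1],1.0]); return o+d*(z-o[2])/d[2]
def cloud(n,depth):
    K,o,A=cal(n); v,u=np.mgrid[:480,:640]
    P=np.stack([(u-K[0,2])/K[0,0]*depth,(v-K[1,2])/K[1,1]*depth,depth],-1)
    return P@A.T+o
def snap(n,f=None):
    p,d=capture(n)
    if f: cv2.imwrite(f"pics/{f}.png",p[:,:,::-1])
    return p,d
Z=dict(bench_stop=0,drive_unit=0,unit_front=0,unit_rear=.015,pivot_post=.042,roller_axis=.042,tape_roll=0,dosing_cup=0)
def look(n,names=Z):
    for q in names:
        r=tip_of(q,n)[:2]
        print(n,q,[(np.round(x["uv"]),round(x["conf"],2),np.round(ray(n,x["uv"],Z[q]),3)[:2]) for x in r])
E
python3 - <<'E'
from h import *
s=sense();print({k:np.round(v,3) for k,v in s.items()})
for n in("scene","side"):
    snap(n,n+"0"); print(get_calibration(n)["origin"]); look(n)
E
```

```text
{'time_s': np.float64(0.0), 'joint_pos': array([ 1.102,  0.239, -0.014,  1.319, -0.   ,  1.571]), 'qvel': array([-0.001,  0.   ,  0.002, -0.002, -0.   , -0.   ]), 'joint_torque': array([ 0.0000e+00, -5.3879e+01,  3.4644e+01,  1.8000e-02,  0.0000e+00,
       -0.0000e+00]), 'tool_pos': array([0.237, 0.468, 0.239]), 'ee_rot': array([ 0.232,  0.973, -0.001, -0.   ]), 'ft_force': array([-0.16 ,  0.423,  0.065]), 'moment': array([-0.02 ,  0.011, -0.05 ]), 'finger_force': np.float64(0.0), 'grip_width': np.float64(1.004)}
[0.03028886 0.16569788 0.6986097 ]
scene bench_stop [(array([337., 264.]), 0.71, array([ 0.503, -0.167]))]
scene drive_unit [(array([260., 304.]), 0.7, array([0.494, 0.013]))]
scene unit_front [(array([292., 288.]), 0.95, array([ 0.497, -0.058]))]
scene unit_rear [(array([224., 317.]), 0.65, array([0.492, 0.084]))]
scene pivot_post [(array([260., 295.]), 0.8, array([0.484, 0.013]))]
scene roller_axis [(array([218., 282.]), 0.71, array([0.549, 0.067])), (array([398., 218.]), 0.71, array([ 0.516, -0.325]))]
scene tape_roll [(array([401., 215.]), 0.88, array([ 0.551, -0.367]))]
scene dosing_cup [(array([416., 251.]), 0.95, array([ 0.449, -0.329]))]
[0.73015236 0.36276571 1.0170627 ]
side bench_stop [(array([314., 244.]), 0.98, array([ 0.493, -0.169]))]
side drive_unit [(array([353., 321.]), 0.78, array([0.493, 0.018])), (array([302., 182.]), 0.2, array([ 0.453, -0.327]))]
side unit_front [(array([335., 290.]), 0.7, array([ 0.497, -0.055]))]
side unit_rear [(array([371., 345.]), 0.61, array([0.487, 0.081]))]
side pivot_post [(array([357., 309.]), 0.88, array([0.486, 0.015]))]
side roller_axis [(array([344., 345.]), 0.81, array([0.537, 0.069]))]
side tape_roll [(array([253., 186.]), 0.97, array([ 0.557, -0.361])), (array([304., 182.]), 0.21, array([ 0.449, -0.326]))]
side dosing_cup [(array([304., 185.]), 0.74, array([ 0.452, -0.318]))]
```

View pics/scene0.png

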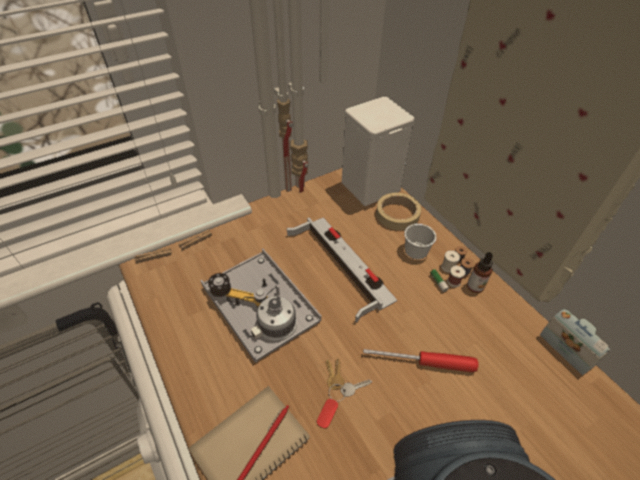

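View pics/side0.png

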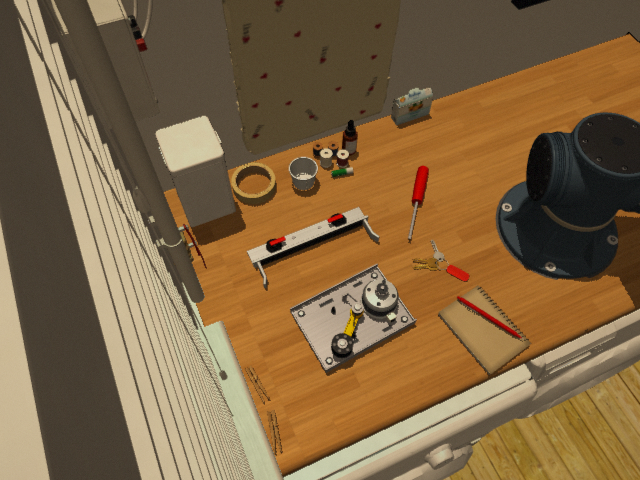

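The scene view has the unit at about (260,300) with its roller at the rear right (218,282). The stop runs from (312,222) to (390,300), with its lips pointing at the unit. Tape is at (398,212) and the cup at (418,243). Next I'll get the poses of the unit and stop from depth.

```bash
cat >> h.py <<'E'
def hmap(names=("scene","side"),x0=.3,x1=.75,y0=-.25,y1=.2):
    H=[]
    for n in names:
        p,d=snap(n); P=cloud(n,d)[d>0]
        H.append(P[(P[:,0]>x0)&(P[:,0]<x1)&(P[:,1]>y0)&(P[:,1]<y1)])
    return H
def poses(ynew=None,names=("scene","side")):
    for n,P in zip(names,hmap(names)):
        W=P[np.abs(P[:,2])<.006]; print(n,"table z",np.round(np.median(W[:,2]),4),end=" ")
        Q=P[(P[:,2]>.008)&(P[:,2]<.09)]
        im=np.zeros((450,450),np.uint8); im[((Q[:,0]-.3)*1000).astype(int),((Q[:,1]+.25)*1000).astype(int)]=255
        im=cv2.morphologyEx(im,cv2.MORPH_CLOSE,np.ones((7,7)))
        cs,_=cv2.findContours(im,cv2.RETR_EXTERNAL,cv2.CHAIN_APPROX_NONE)
        for c in cs:
            if cv2.contourArea(c)>1500:
                r=cv2.minAreaRect(c); print("rect c",np.round([r[0][1]/1000+.3,r[0][0]/1000-.25],4),np.round(r[1],1),round(r[2],2))
        cv2.imwrite(f"pics/h_{n}.png",im)
E
python3 - <<'E'
from h import *
poses()
# stop top face line: z 0.02..0.028
for n,P in zip(("scene","side"),hmap()):
    T=P[(P[:,2]>.02)&(P[:,2]<.028)&(P[:,1]<-.1)]
    Q=np.float32(T[:,:2]*1000); r=cv2.minAreaRect(Q); print(n,"stop",r, len(T))
    l=cv2.fitLine(Q,cv2.DIST_HUBER,0,.01,.01).ravel(); print(l, np.degrees(np.arctan2(l[1],l[0])))
E
python3 -c "
import cv2,numpy as np
a=cv2.imread('pics/h_scene.png');b=cv2.imread('pics/h_side.png')
cv2.imwrite('pics/hh.png',np.hstack([a,b])[:, :800] if 0 else cv2.resize(np.hstack([a,b]),(800,400)))"
```

```text
scene table z 0.0001 rect c [0.7225 0.059 ] [280.  53.] -0.0
rect c [0.493  0.0126] [203.9 141.6] 84.35
rect c [ 0.4965 -0.1474] [262.1  60. ] 88.85
rect c [0.3185 0.133 ] [ 37. 132.] 90.0
side table z 0.0 rect c [0.7225 0.0595] [279.  53.] -0.0
rect c [0.4916 0.0132] [202.1 142.2] 84.38
rect c [ 0.4968 -0.164 ] [262.1  96. ] 88.64
rect c [0.3175 0.1325] [ 35. 133.] 90.0
scene stop ((558.2447509765625, -163.12841796875), (102.29180145263672, 388.6123962402344), 86.14511108398438) 835
[ 9.9986196e-01  1.6614117e-02  4.8863785e+02 -1.7047784e+02] 0.9519625
side stop ((526.095947265625, -160.03427124023438), (98.51670837402344, 443.7620849609375), 87.43162536621094) 779
[ 9.9966383e-01  2.5928084e-02  5.0175308e+02 -1.6957903e+02] 1.4857361
```

View pics/hh.png

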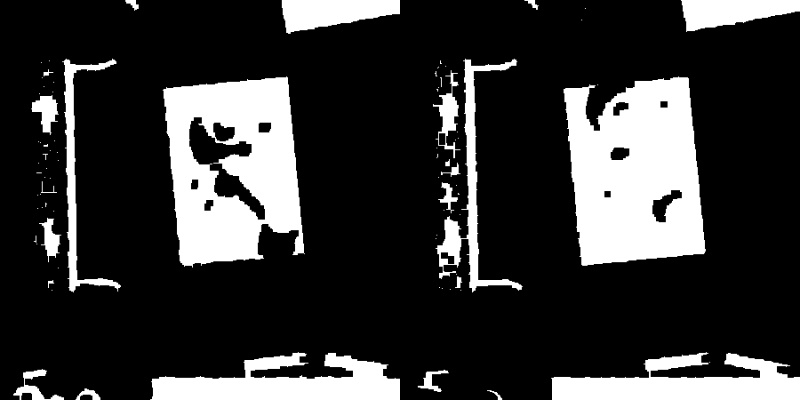

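The top-down map has the unit centred at (0.492, 0.013) with a yaw of about +5.6°. The stop face origin is at about (0.497, -0.166) with a yaw of about +1.2°, and the lips agree with the sizes given. I'll push the rear flange with two open fingers laid along the unit's x axis.

Call:
step_arm(
  motion=[
    {"x": 1.1,"y": -1.82,"z": -0.6,"rz": -2.9,"hand": 1},
    {"x": 1.1,"y": -1.82,"z": -0.6,"rz": -2.9},
    {"x": 1.1,"y": -1.82,"z": -0.6,"rz": -2.9},
    {"x": 1.1,"y": -1.82,"z": -0.6,"rz": -2.9},
    {"x": 1.1,"y": -1.82,"z": -0.6,"rz": -2.9},
    {"x": 1.1,"y": -1.82,"z": -0.6,"rz": -2.9},
    {"x": 1.1,"y": -1.82,"z": -0.6,"rz": -2.9},
    {"x": 1.1,"y": -1.82,"z": -0.6,"rz": -2.9},
    {"x": 1.1,"y": -1.82,"z": -0.6,"rz": -2.9},
    {"x": 1.1,"y": -1.82,"z": -0.6,"rz": -2.9},
    {"x": 1.1,"y": -1.82,"z": -0.6,"rz": -2.9},
    {"x": 1.1,"y": -1.82,"z": -0.6,"rz": -2.9},
    {"x": 1.1,"y": -1.82,"z": -0.6,"rz": -2.9},
    {"x": 1.1,"y": -1.82,"z": -0.6,"rz": -2.9},
    {"x": 1.1,"y": -1.82,"z": -0.6,"rz": -2.9},
    {"x": 1.1,"y": -1.82,"z": -0.6,"rz": -2.9},
    {"x": 1.1,"y": -1.82,"z": -0.6,"rz": -2.9},
    {"x": 1.1,"y": -1.82,"z": -0.6,"rz": -2.9},
    {"x": 1.1,"y": -1.82,"z": -0.6,"rz": -2.9},
    {"x": 1.1,"y": -1.82,"z": -0.6,"rz": -2.5},
  ],
)

```text
invalid input
```

Call:
step_arm(
  motion=[
    {"x": 1.1,"y": -1.8,"z": -0.6,"rx": 0,"ry": 0,"rz": -2.9,"hand": 1},
  ],
)

```text
time_s: 1.2
tool_pos: [0.2479, 0.4518, 0.2336]
ee_rot: [0.256, 0.967, 0.001, -0.0]
ft_force: [-0.0, 0.5, -0.1]
grip_width: 0.995
finger_force: 0.0
```

Call:
step_arm(
  motion=[
    {"x": 1.1,"y": -1.8,"z": -0.6,"rx": 0,"ry": 0,"rz": -2.9,"hand": 1},
    {"x": 1.1,"y": -1.8,"z": -0.6,"rx": 0,"ry": 0,"rz": -2.9,"hand": 1},
    {"x": 1.1,"y": -1.8,"z": -0.6,"rx": 0,"ry": 0,"rz": -2.9,"hand": 1},
    {"x": 1.1,"y": -1.8,"z": -0.6,"rx": 0,"ry": 0,"rz": -2.9,"hand": 1},
    {"x": 1.1,"y": -1.8,"z": -0.6,"rx": 0,"ry": 0,"rz": -2.9,"hand": 1},
    {"x": 1.1,"y": -1.8,"z": -0.6,"rx": 0,"ry": 0,"rz": -2.9,"hand": 1},
    {"x": 1.1,"y": -1.8,"z": -0.6,"rx": 0,"ry": 0,"rz": -2.9,"hand": 1},
    {"x": 1.1,"y": -1.8,"z": -0.6,"rx": 0,"ry": 0,"rz": -2.9,"hand": 1},
    {"x": 1.1,"y": -1.8,"z": -0.6,"rx": 0,"ry": 0,"rz": -2.9,"hand": 1},
    {"x": 1.1,"y": -1.8,"z": -0.6,"rx": 0,"ry": 0,"rz": -2.9,"hand": 1},
    {"x": 1.1,"y": -1.8,"z": -0.6,"rx": 0,"ry": 0,"rz": -2.9,"hand": 1},
    {"x": 1.1,"y": -1.8,"z": -0.6,"rx": 0,"ry": 0,"rz": -2.9,"hand": 1},
    {"x": 1.1,"y": -1.8,"z": -0.6,"rx": 0,"ry": 0,"rz": -2.9,"hand": 1},
    {"x": 1.1,"y": -1.8,"z": -0.6,"rx": 0,"ry": 0,"rz": -2.9,"hand": 1},
    {"x": 1.1,"y": -1.8,"z": -0.6,"rx": 0,"ry": 0,"rz": -2.9,"hand": 1},
    {"x": 1.1,"y": -1.8,"z": -0.6,"rx": 0,"ry": 0,"rz": -2.9,"hand": 1},
    {"x": 1.1,"y": -1.8,"z": -0.6,"rx": 0,"ry": 0,"rz": -2.9,"hand": 1},
    {"x": 1.1,"y": -1.8,"z": -0.6,"rx": 0,"ry": 0,"rz": -2.9,"hand": 1},
    {"x": 1.1,"y": -1.8,"z": -0.6,"rx": 0,"ry": 0,"rz": -2.6,"hand": 1},
  ],
)

```text
time_s: 3.1
tool_pos: [0.4576, 0.1075, 0.1191]
ee_rot: [0.674, 0.739, 0.0, 0.0]
ft_force: [1.1, -0.0, 0.0]
grip_width: 1.0
finger_force: 0.0
```

Call:
step_arm(
  motion=[
    {"x": 0,"y": 0,"z": -2.2,"rx": 0,"ry": 0,"rz": 0,"hand": 1},
    {"x": 0,"y": 0,"z": -2.2,"rx": 0,"ry": 0,"rz": 0,"hand": 1},
    {"x": 0,"y": 0,"z": -2.2,"rx": 0,"ry": 0,"rz": 0,"hand": 1},
    {"x": 0,"y": 0,"z": -2.2,"rx": 0,"ry": 0,"rz": 0,"hand": 1},
    {"x": 0,"y": 0,"z": -0.6,"rx": 0,"ry": 0,"rz": 0,"hand": 1},
    {"x": 0,"y": 0,"z": -0.4,"rx": 0,"ry": 0,"rz": 0,"hand": 1},
    {"x": 0,"y": 0,"z": 0,"rx": 0,"ry": 0,"rz": 0,"hand": 1},
  ],
)

```text
time_s: 3.8
tool_pos: [0.4574, 0.1084, 0.0216]
ee_rot: [0.673, 0.74, 0.0, 0.0]
ft_force: [-0.0, -0.4, 0.4]
grip_width: 1.003
finger_force: 0.0
```

Run:
```python
from h import *
s=sense();print(s["tool_pos"],s["ft_force"])
p,d=snap("wrist","w1")
for n in("scene","side"):
    p,d=snap(n,n+"1"); P=cloud(n,d)[d>0]
    # finger points near tool
    m=(abs(P[:,0]-.458)<.065)&(P[:,1]>.087)&(P[:,1]<.125)&(P[:,2]>.004)&(P[:,2]<.06)
    print(n,m.sum(),np.percentile(P[m][:,2],[0,1,2,5,20]) if m.any() else 0)
```

```text
[0.45741937 0.10841176 0.0215568 ] [-0.02687432 -0.39789286  0.37620911]
scene 0 0
side 37 [0.00403465 0.00405082 0.00406699 0.00431287 0.00541072]
```

View pics/side1.png

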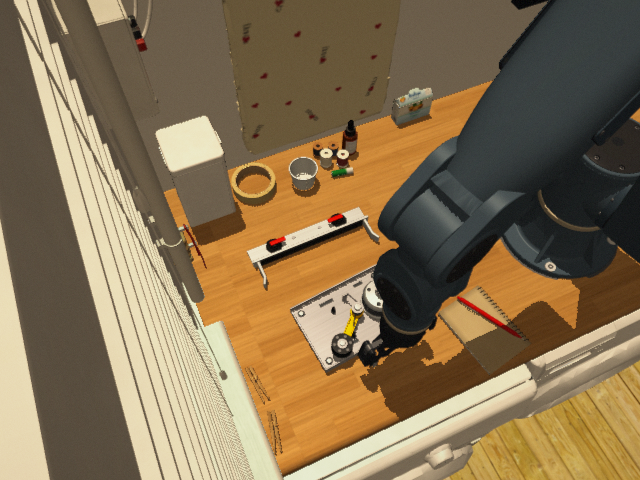

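Call:
step_arm(
  motion=[
    {"x": 0,"y": 0,"z": -0.5,"rx": 0,"ry": 0,"rz": 0,"hand": 1},
    {"x": 0,"y": 0,"z": -0.45,"rx": 0,"ry": 0,"rz": 0,"hand": 1},
    {"x": 0,"y": -0.6,"z": 0,"rx": 0,"ry": 0,"rz": 0.3,"hand": 1},
    {"x": 0,"y": -0.5,"z": 0,"rx": 0,"ry": 0,"rz": 0,"hand": 1},
    {"x": 0,"y": -0.3,"z": 0,"rx": 0,"ry": 0,"rz": 0,"hand": 1},
    {"x": 0,"y": -0.3,"z": 0,"rx": 0,"ry": 0,"rz": 0,"hand": 1},
    {"x": 0,"y": -0.3,"z": 0,"rx": 0,"ry": 0,"rz": 0,"hand": 1},
  ],
)

```text
time_s: 4.65
tool_pos: [0.4572, 0.0885, 0.0119]
ee_rot: [0.671, 0.742, 0.001, -0.001]
ft_force: [-0.8, 4.7, 0.7]
grip_width: 1.0
finger_force: 2.3
```

Call:
step_arm(
  motion=[
    {"x": 0.08,"y": -0.8,"z": 0,"rx": 0,"ry": 0,"rz": -0.4,"hand": 1},
    {"x": 0.08,"y": -0.8,"z": 0,"rx": 0,"ry": 0,"rz": -0.4,"hand": 1},
    {"x": 0.08,"y": -0.8,"z": 0,"rx": 0,"ry": 0,"rz": -0.4,"hand": 1},
    {"x": 0.08,"y": -0.8,"z": 0,"rx": 0,"ry": 0,"rz": -0.4,"hand": 1},
    {"x": 0.08,"y": -0.8,"z": 0,"rx": 0,"ry": 0,"rz": -0.4,"hand": 1},
    {"x": 0.08,"y": -0.8,"z": 0,"rx": 0,"ry": 0,"rz": -0.4,"hand": 1},
    {"x": 0.08,"y": -0.8,"z": 0,"rx": 0,"ry": 0,"rz": -0.4,"hand": 1},
    {"x": 0.08,"y": -0.8,"z": 0,"rx": 0,"ry": 0,"rz": -0.4,"hand": 1},
    {"x": 0.08,"y": -0.8,"z": 0,"rx": 0,"ry": 0,"rz": -0.4,"hand": 1},
    {"x": 0.08,"y": -0.8,"z": 0,"rx": 0,"ry": 0,"rz": -0.4,"hand": 1},
    {"x": 0.08,"y": -0.8,"z": 0,"rx": 0,"ry": 0,"rz": -0.4,"hand": 1},
    {"x": 0,"y": -0.4,"z": 0,"rx": 0,"ry": 0,"rz": 0,"hand": 1},
    {"x": 0,"y": 0,"z": 0,"rx": 0,"ry": 0,"rz": 0,"hand": 1},
  ],
)

```text
time_s: 5.95
tool_pos: [0.466, -0.0047, 0.0118]
ee_rot: [0.699, 0.715, -0.0, 0.0]
ft_force: [0.2, 0.4, -0.4]
grip_width: 0.998
finger_force: 0.0
```

Run:
```python
from h import *
snap("wrist","w2");snap("side","side2")
for n in("scene","side"):
    snap(n);look(n,["unit_front","bench_stop","roller_axis","pivot_post"])
```

```text
scene unit_front []
scene bench_stop []
scene roller_axis []
scene pivot_post []
side unit_front []
side bench_stop [(array([313., 246.]), 0.8, array([ 0.496, -0.166]))]
side roller_axis [(array([315., 301.]), 0.56, array([ 0.551, -0.032]))]
side pivot_post [(array([332., 264.]), 0.55, array([ 0.488, -0.09 ]))]
```

View pics/side2.png

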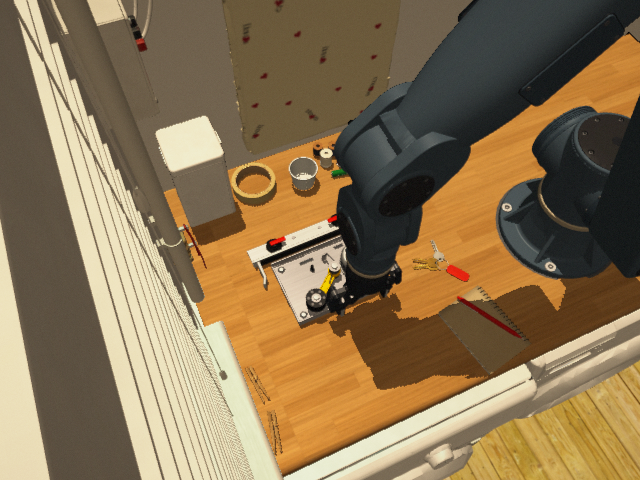

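The side view shows the unit between the lips, with its front edge running from about (275,262) to (340,240). That still leaves roughly 1 cm before the rubber face. I'll carry on slowly.

Call:
step_arm(
  motion=[
    {"x": 0,"y": -0.2,"z": 0,"rx": 0,"ry": 0,"rz": 0,"hand": 1},
    {"x": 0,"y": -0.2,"z": 0,"rx": 0,"ry": 0,"rz": 0,"hand": 1},
    {"x": 0,"y": -0.2,"z": 0,"rx": 0,"ry": 0,"rz": 0,"hand": 1},
    {"x": 0,"y": -0.2,"z": 0,"rx": 0,"ry": 0,"rz": 0,"hand": 1},
  ],
)

```text
time_s: 6.95
tool_pos: [0.466, -0.0116, 0.0118]
ee_rot: [0.699, 0.715, 0.0, -0.0]
ft_force: [-0.2, 4.3, 0.6]
grip_width: 1.0
finger_force: 2.3
```

Call:
step_arm(
  motion=[
    {"x": 0,"y": -0.2,"z": 0,"rx": 0,"ry": 0,"rz": 0,"hand": 1},
    {"x": 0,"y": -0.1,"z": 0,"rx": 0,"ry": 0,"rz": 0,"hand": 1},
  ],
)

```text
time_s: 7.15
tool_pos: [0.466, -0.0148, 0.0118]
ee_rot: [0.699, 0.715, 0.0, -0.0]
ft_force: [0.6, 4.6, -0.1]
grip_width: 1.0
finger_force: 2.3
```

Call:
step_arm(
  motion=[
    {"x": 0,"y": -0.1,"z": 0,"rx": 0,"ry": 0,"rz": 0,"hand": 1},
    {"x": 0,"y": -0.1,"z": 0,"rx": 0,"ry": 0,"rz": 0,"hand": 1},
    {"x": 0,"y": -0.1,"z": 0,"rx": 0,"ry": 0,"rz": 0,"hand": 1},
  ],
)

```text
time_s: 7.45
tool_pos: [0.4661, -0.0168, 0.0118]
ee_rot: [0.699, 0.715, 0.001, -0.001]
ft_force: [1.1, 13.5, -0.1]
grip_width: 0.996
finger_force: 6.9
```

Call:
step_arm(
  motion=[
    {"x": 0,"y": -0.1,"z": 0,"rx": 0,"ry": 0,"rz": 0,"hand": 1},
    {"x": 0,"y": -0.1,"z": 0,"rx": 0,"ry": 0,"rz": 0,"hand": 1},
  ],
)

```text
time_s: 7.65
tool_pos: [0.4663, -0.0171, 0.0119]
ee_rot: [0.698, 0.716, 0.003, -0.002]
ft_force: [1.1, 24.3, -0.0]
grip_width: 0.999
finger_force: 12.4
```

Call:
step_arm(
  motion=[
    {"x": 0,"y": 0.3,"z": 0,"rx": 0,"ry": 0,"rz": 0,"hand": 1},
    {"x": 0,"y": 1.5,"z": 0,"rx": 0,"ry": 0,"rz": 0,"hand": 1},
    {"x": 0,"y": 3,"z": 0,"rx": 0,"ry": 0,"rz": 0,"hand": 1},
    {"x": 0,"y": 4,"z": 3,"rx": 0,"ry": 0,"rz": 0,"hand": 1},
    {"x": 0,"y": 4,"z": 3,"rx": 0,"ry": 0,"rz": 0,"hand": 1},
    {"x": 0,"y": 4,"z": 4,"rx": 0,"ry": 0,"rz": 0,"hand": 1},
    {"x": 0,"y": 4,"z": 4,"rx": 0,"ry": 0,"rz": 0,"hand": 1},
    {"x": 0,"y": 0,"z": 0,"rx": 0,"ry": 0,"rz": 0,"hand": 1},
  ],
)

```text
time_s: 8.45
tool_pos: [0.4688, 0.1827, 0.147]
ee_rot: [0.698, 0.716, 0.004, 0.002]
ft_force: [1.1, -0.6, -0.4]
grip_width: 0.997
finger_force: 0.0
```

```bash
cat >> h.py <<'E'
def unit(n):
    p,d=snap(n); P=cloud(n,d)[d>0]
    P=P[(P[:,0]>.35)&(P[:,0]<.65)&(P[:,1]<.05)&(P[:,1]>-.22)]
    B=P[(P[:,2]>.004)&(P[:,2]<.027)]
    # rear edge of plate: max y per x bin
    def edge(Q,x0,x1,f,w=.008):
        E=[]
        for a in np.arange(x0,x1,w):
            m=(Q[:,0]>=a)&(Q[:,0]<a+w)
            if m.sum()>3: E.append((a+w/2,f(Q[m][:,1])))
        E=np.array(E); l=cv2.fitLine(np.float32(E),cv2.DIST_HUBER,0,1e-4,1e-4).ravel()
        return round(np.degrees(np.arctan(l[1]/l[0])),2), round(l[3]+(.495-l[2])*l[1]/l[0],4), len(E)
    print(n,"rear deg,y@.495",edge(B[B[:,1]>-.06],.41,.58,np.max))
    T=P[(P[:,2]>.020)&(P[:,2]<.03)&(P[:,1]<-.155)]
    print("  stop top front edge",edge(T,.385,.61,np.max))
    # gap: points below 12mm between stop & unit
    G=P[(P[:,2]<.012)&(P[:,1]>-.175)&(P[:,1]<-.13)&(P[:,0]>.40)&(P[:,0]<.59)]
    print("  gap pts",len(G))
E
python3 - <<'E'
from h import *
print(sense()["tool_pos"])
for n in("scene","side"):
    unit(n); look(n)
p,d=snap("side"); cv2.imwrite("pics/side3.png",cv2.resize(p[190:360,220:420,::-1],(800,680))[:600])
E
```

```text
[0.4687846  0.18272255 0.14695913]
scene rear deg,y@.495 (np.float32(1.22), np.float32(-0.0262), 22)
  stop top front edge (np.float32(-89.31), np.float32(9.7006), 1)
  gap pts 203
scene bench_stop []
scene drive_unit [(array([305., 280.]), 0.77, array([ 0.5  , -0.089]))]
scene unit_front []
scene unit_rear [(array([278., 291.]), 0.74, array([ 0.493, -0.026]))]
scene pivot_post [(array([312., 271.]), 0.72, array([ 0.485, -0.096]))]
scene roller_axis [(array([275., 256.]), 0.85, array([ 0.553, -0.054]))]
scene tape_roll []
scene dosing_cup []
side rear deg,y@.495 (np.float32(-8.37), np.float32(0.0297), 22)
  stop top front edge (np.float32(1.2), np.float32(-0.1619), 29)
  gap pts 916
side bench_stop [(array([312., 245.]), 0.74, array([ 0.496, -0.169]))]
side drive_unit [(array([328., 275.]), 0.57, array([ 0.497, -0.092])), (array([302., 185.]), 0.29, array([ 0.456, -0.319]))]
side unit_front [(array([315., 248.]), 0.72, array([ 0.494, -0.16 ]))]
side unit_rear [(array([344., 297.]), 0.72, array([ 0.491, -0.029]))]
side pivot_post [(array([329., 260.]), 0.89, array([ 0.49 , -0.101]))]
side roller_axis [(array([315., 296.]), 0.6, array([ 0.547, -0.041]))]
side tape_roll [(array([253., 187.]), 0.57, array([ 0.559, -0.357]))]
side dosing_cup [(array([303., 182.]), 0.82, array([ 0.452, -0.325]))]
```

View pics/side3.png

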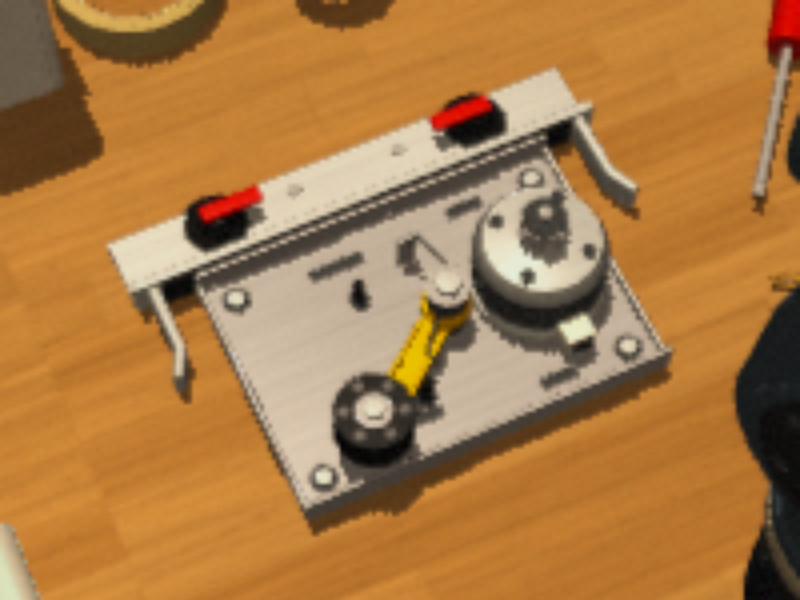

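The crop shows the unit against the rubber face and between both lips, with the arm still relaxed. Its rear edge is at 1.22° against the stop's 1.20°, and it lies 140 mm out from the face, so it's flush. Next step is the roller, at about (0.549, -0.046).

```bash
python3 -c "
from h import *
print(np.round(sense()['joint_pos'],2))"
```

```text
[ 0.37  0.25 -0.26  1.07  0.    1.91]
```

Call:
step_arm(
  motion=[
    {"x": 0.57,"y": -1.64,"z": 0,"rx": 0,"ry": 0,"rz": 6.4,"hand": 1},
    {"x": 0.57,"y": -1.64,"z": 0,"rx": 0,"ry": 0,"rz": 6.4,"hand": 1},
    {"x": 0.57,"y": -1.64,"z": 0,"rx": 0,"ry": 0,"rz": 6.4,"hand": 1},
    {"x": 0.57,"y": -1.64,"z": 0,"rx": 0,"ry": 0,"rz": 6.4,"hand": 1},
    {"x": 0.57,"y": -1.64,"z": 0,"rx": 0,"ry": 0,"rz": 6.4,"hand": 1},
    {"x": 0.57,"y": -1.64,"z": 0,"rx": 0,"ry": 0,"rz": 6.4,"hand": 1},
    {"x": 0.57,"y": -1.64,"z": 0,"rx": 0,"ry": 0,"rz": 6.4,"hand": 1},
    {"x": 0.57,"y": -1.64,"z": 0,"rx": 0,"ry": 0,"rz": 6.4,"hand": 1},
    {"x": 0.57,"y": -1.64,"z": 0,"rx": 0,"ry": 0,"rz": 6.4,"hand": 1},
    {"x": 0.57,"y": -1.64,"z": 0,"rx": 0,"ry": 0,"rz": 6.4,"hand": 1},
    {"x": 0.57,"y": -1.64,"z": 0,"rx": 0,"ry": 0,"rz": 6.4,"hand": 1},
    {"x": 0.57,"y": -1.64,"z": 0,"rx": 0,"ry": 0,"rz": 6.4,"hand": 1},
    {"x": 0.57,"y": -1.64,"z": 0,"rx": 0,"ry": 0,"rz": 6.4,"hand": 1},
    {"x": 0.57,"y": -1.64,"z": 0,"rx": 0,"ry": 0,"rz": 6.4,"hand": 1},
    {"x": 0,"y": 0,"z": 0,"rx": 0,"ry": 0,"rz": 0,"hand": 1},
  ],
)

```text
time_s: 10.9
tool_pos: [0.5464, -0.052, 0.1424]
ee_rot: [-0.009, 1.0, -0.0, 0.0]
ft_force: [0.7, -0.0, 0.1]
grip_width: 1.002
finger_force: 0.0
```

Run:
```python
from h import *
print(sense()["tool_pos"],sense()["ee_rot"]); 
p,d=snap("wrist","w4"); look("wrist",["roller_axis","pivot_post"]); P=cloud("wrist",d)
m=(d>0)&(P[:,:,2]>.048)&(P[:,:,2]<.058)&(abs(P[:,:,0]-.549)<.04)&(abs(P[:,:,1]+.046)<.04)
Q=P[m]; print(len(Q),Q.mean(0) if len(Q) else 0, (Q.min(0)+Q.max(0))/2 if len(Q) else 0, np.ptp(Q,axis=0) if len(Q) else 0)
```

```text
[ 0.54642313 -0.05203109  0.14241107] [-8.53892888e-03  9.99963480e-01 -2.61370015e-04  2.39811868e-04]
wrist roller_axis [(array([328., 251.]), 0.68, array([ 0.547, -0.045])), (array([360., 161.]), 0.48, array([ 0.491, -0.027]))]
wrist pivot_post [(array([243., 154.]), 0.81, array([ 0.487, -0.096]))]
3133 [ 0.54811977 -0.04540473  0.05301563] [ 0.54871527 -0.04557277  0.05370472] [0.03964811 0.0392457  0.00791349]
```

View pics/w4.png

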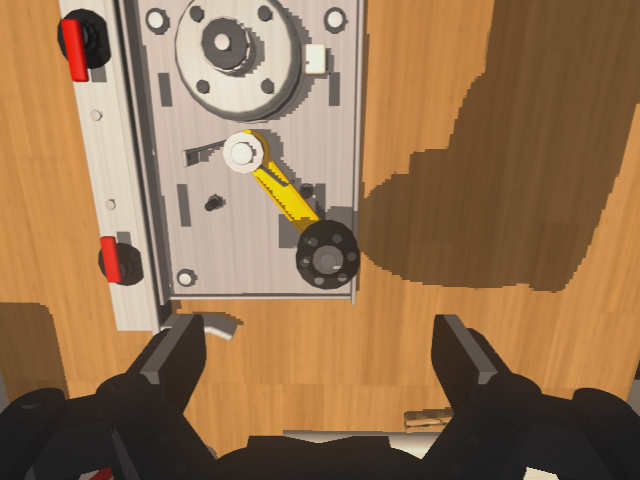

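The wrist view puts the roller at (328,251), which is (0.5485, -0.0455) with its top at 53 mm, as expected. Both fingers have clear space either side of it.

Call:
step_arm(
  motion=[
    {"x": 0.2,"y": 0.65,"z": -1.5,"rx": 0,"ry": 0,"rz": 0,"hand": 1},
    {"x": 0,"y": 0,"z": -2,"rx": 0,"ry": 0,"rz": 0,"hand": 1},
    {"x": 0,"y": 0,"z": -2,"rx": 0,"ry": 0,"rz": 0,"hand": 1},
    {"x": 0,"y": 0,"z": -2,"rx": 0,"ry": 0,"rz": 0,"hand": 1},
    {"x": 0,"y": 0,"z": -1.5,"rx": 0,"ry": 0,"rz": 0,"hand": 1},
    {"x": 0,"y": 0,"z": -0.6,"rx": 0,"ry": 0,"rz": 0,"hand": 1},
    {"x": 0,"y": 0,"z": -0.5,"rx": 0,"ry": 0,"rz": 0,"hand": 1},
    {"x": 0,"y": 0,"z": 0,"rx": 0,"ry": 0,"rz": 0,"hand": 1},
  ],
)

```text
time_s: 11.85
tool_pos: [0.5477, -0.0437, 0.0415]
ee_rot: [-0.008, 1.0, -0.0, -0.0]
ft_force: [-0.4, -0.0, 0.2]
grip_width: 1.0
finger_force: 0.0
```

Call:
step_arm(
  grip_force=30,
  motion=[
    {"x": 0.1,"y": -0.15,"z": 0,"rx": 0,"ry": 0,"rz": 0,"hand": 0.4},
    {"x": 0,"y": 0,"z": 0,"rx": 0,"ry": 0,"rz": 0,"hand": 0.1},
    {"x": 0,"y": 0,"z": 0,"rx": 0,"ry": 0,"rz": 0,"hand": -0.2},
    {"x": 0,"y": 0,"z": 0,"rx": 0,"ry": 0,"rz": 0,"hand": -1},
    {"x": 0,"y": 0,"z": 0,"rx": 0,"ry": 0,"rz": 0,"hand": -1},
    {"x": 0,"y": 0,"z": 0,"rx": 0,"ry": 0,"rz": 0,"hand": -1},
    {"x": 0,"y": 0,"z": 0,"rx": 0,"ry": 0,"rz": 0,"hand": -1},
  ],
)

```text
time_s: 12.55
tool_pos: [0.5492, -0.046, 0.0422]
ee_rot: [-0.008, 1.0, -0.0, 0.001]
ft_force: [-1.8, -1.3, 5.3]
grip_width: 0.439
finger_force: 30.5
```

Roller gripped. Now I'll swing it along the arc, watching the forces as I go.

Call:
step_arm(
  grip_force=25,
  motion=[
    {"x": 0.25,"y": -0.34,"z": 0.05,"rx": 0,"ry": 0,"rz": 0,"hand": -1},
    {"x": 0.25,"y": -0.35,"z": 0.05,"rx": 0,"ry": 0,"rz": 0,"hand": -1},
    {"x": 0.22,"y": -0.37,"z": 0,"rx": 0,"ry": 0,"rz": 0,"hand": -1},
    {"x": 0.21,"y": -0.38,"z": 0,"rx": 0,"ry": 0,"rz": 0,"hand": -1},
    {"x": 0.18,"y": -0.39,"z": 0,"rx": 0,"ry": 0,"rz": 0,"hand": -1},
    {"x": 0.17,"y": -0.39,"z": 0,"rx": 0,"ry": 0,"rz": 0,"hand": -1},
  ],
)

```text
time_s: 13.15
tool_pos: [0.5619, -0.0679, 0.0424]
ee_rot: [-0.008, 1.0, 0.0, 0.0]
ft_force: [0.1, 4.0, -0.1]
grip_width: 0.427
finger_force: 30.1
```

Call:
step_arm(
  motion=[
    {"x": 0.14,"y": -0.41,"z": 0,"rx": 0,"ry": 0,"rz": 0,"hand": -1},
    {"x": 0.13,"y": -0.42,"z": 0,"rx": 0,"ry": 0,"rz": 0,"hand": -1},
    {"x": 0.1,"y": -0.42,"z": 0,"rx": 0,"ry": 0,"rz": 0,"hand": -1},
    {"x": 0.08,"y": -0.42,"z": 0,"rx": 0,"ry": 0,"rz": 0,"hand": -1},
    {"x": 0.05,"y": -0.43,"z": 0,"rx": 0,"ry": 0,"rz": 0,"hand": -1},
    {"x": 0.03,"y": -0.43,"z": 0,"rx": 0,"ry": 0,"rz": 0,"hand": -1},
    {"x": 0,"y": -0.43,"z": 0,"rx": 0,"ry": 0,"rz": 0,"hand": -1},
    {"x": -0.02,"y": -0.43,"z": 0,"rx": 0,"ry": 0,"rz": 0,"hand": -1},
  ],
)

```text
time_s: 13.95
tool_pos: [0.5673, -0.1018, 0.0425]
ee_rot: [-0.008, 1.0, 0.0, 0.0]
ft_force: [2.7, 5.0, -1.6]
grip_width: 0.436
finger_force: 30.0
```

Call:
step_arm(
  motion=[
    {"x": 0.0,"y": -0.42,"z": 0.05,"rx": 0,"ry": 0,"rz": 0,"hand": -1},
    {"x": -0.05,"y": -0.43,"z": 0,"rx": 0,"ry": 0,"rz": 0,"hand": -1},
    {"x": -0.08,"y": -0.42,"z": 0,"rx": 0,"ry": 0,"rz": 0,"hand": -1},
    {"x": -0.1,"y": -0.42,"z": 0,"rx": 0,"ry": 0,"rz": 0,"hand": -1},
  ],
)

```text
time_s: 14.35
tool_pos: [0.5645, -0.1186, 0.0426]
ee_rot: [-0.008, 1.0, 0.0, -0.0]
ft_force: [2.5, 5.4, -3.5]
grip_width: 0.436
finger_force: 29.8
```

Call:
step_arm(
  motion=[
    {"x": -0.13,"y": -0.41,"z": 0,"rx": 0,"ry": 0,"rz": 0,"hand": -1},
    {"x": -0.08,"y": -0.2,"z": 0,"rx": 0,"ry": 0,"rz": 0,"hand": -1},
  ],
)

```text
time_s: 14.55
tool_pos: [0.5625, -0.1249, 0.0427]
ee_rot: [-0.008, 1.0, 0.0, 0.0]
ft_force: [3.1, 6.3, -3.3]
grip_width: 0.433
finger_force: 29.7
```

Call:
step_arm(
  motion=[
    {"x": -0.05,"y": -0.15,"z": -0.05,"rx": 0,"ry": 0,"rz": 0,"hand": -1},
    {"x": -0.05,"y": -0.12,"z": -0.05,"rx": 0,"ry": 0,"rz": 0,"hand": -1},
  ],
)

```text
time_s: 14.75
tool_pos: [0.5617, -0.1273, 0.0422]
ee_rot: [-0.008, 1.0, 0.0, 0.0]
ft_force: [2.0, 7.2, 5.4]
grip_width: 0.432
finger_force: 30.4
```

Call:
step_arm(
  motion=[
    {"x": -0.04,"y": -0.1,"z": 0,"rx": 0,"ry": 0,"rz": 0,"hand": -1},
  ],
)

```text
time_s: 14.85
tool_pos: [0.5613, -0.1283, 0.0423]
ee_rot: [-0.008, 1.0, 0.0, 0.0]
ft_force: [1.4, 6.6, 2.4]
grip_width: 0.432
finger_force: 30.3
```

Call:
step_arm(
  motion=[
    {"x": -0.04,"y": -0.1,"z": 0,"rx": 0,"ry": 0,"rz": 0,"hand": -1},
    {"x": -0.04,"y": -0.1,"z": 0,"rx": 0,"ry": 0,"rz": 0,"hand": -1},
  ],
)

```text
time_s: 15.05
tool_pos: [0.5611, -0.1289, 0.0424]
ee_rot: [-0.009, 1.0, 0.002, 0.001]
ft_force: [5.0, 16.5, 0.8]
grip_width: 0.435
finger_force: 30.4
```

Run:
```python
from h import *
print(sense()["tool_pos"],sense()["ft_force"])
p,d=snap("side"); cv2.imwrite("pics/side5.png",cv2.resize(p[190:340,220:420,::-1],(800,600)))
snap("scene"); snap("wrist")
for n in ("side","scene","wrist"): look(n,["pivot_post","roller_axis","unit_rear"])
```

```text
[ 0.56105519 -0.12886531  0.04238644] [ 4.99846948 16.47392549  0.80062063]
side pivot_post []
side roller_axis [(array([290., 262.]), 0.63, array([ 0.563, -0.128]))]
side unit_rear [(array([344., 299.]), 0.67, array([ 0.493, -0.024]))]
scene pivot_post []
scene roller_axis []
scene unit_rear []
wrist pivot_post [(array([415., 132.]), 0.76, array([ 0.487, -0.099]))]
wrist roller_axis [(array([320., 325.]), 0.72, array([ 0.56 , -0.129])), (array([574., 151.]), 0.32, array([ 0.493, -0.044]))]
wrist unit_rear [(array([574., 152.]), 0.6, array([ 0.495, -0.027]))]
```

View pics/side5.png

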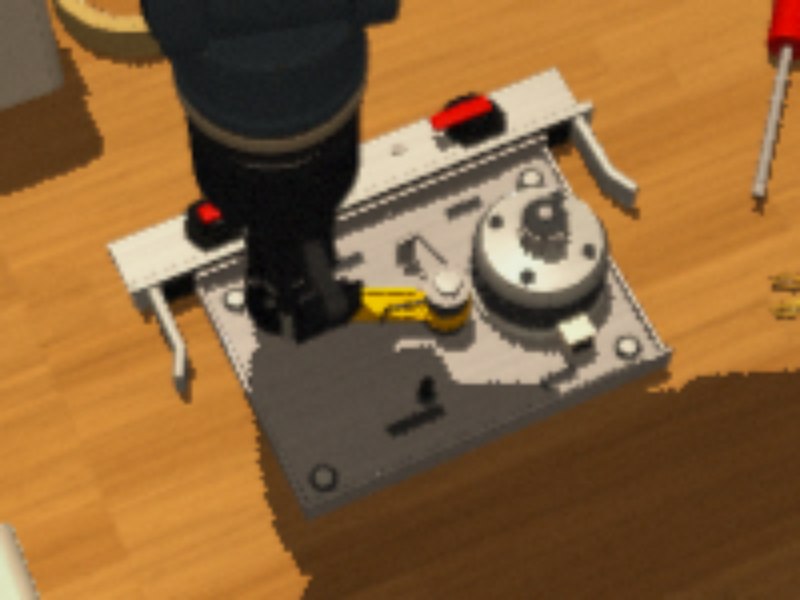

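The end stop is reached: force jumped from about 6.6 N to 17 N with the tool at the computed arc end. In the crop, the unit's corners (200,275), (310,515) and (668,352) haven't moved. I'll check that it holds steady.

Call:
step_arm(
  motion=[
    {"x": 0,"y": 0,"z": 0,"rx": 0,"ry": 0,"rz": 0,"hand": -1},
    {"x": 0,"y": 0,"z": 0,"rx": 0,"ry": 0,"rz": 0,"hand": -1},
    {"x": 0,"y": 0,"z": 0,"rx": 0,"ry": 0,"rz": 0,"hand": -1},
    {"x": 0,"y": 0,"z": 0,"rx": 0,"ry": 0,"rz": 0,"hand": -1},
    {"x": 0,"y": 0,"z": 0,"rx": 0,"ry": 0,"rz": 0,"hand": -1},
    {"x": 0,"y": 0,"z": 0,"rx": 0,"ry": 0,"rz": 0,"hand": -1},
    {"x": 0,"y": 0,"z": 0,"rx": 0,"ry": 0,"rz": 0,"hand": -1},
    {"x": 0,"y": 0,"z": 0,"rx": 0,"ry": 0,"rz": 0,"hand": -1},
  ],
)

```text
time_s: 16.45
tool_pos: [0.5611, -0.1287, 0.0423]
ee_rot: [-0.009, 1.0, 0.002, 0.001]
ft_force: [2.9, 13.4, 1.5]
grip_width: 0.432
finger_force: 30.3
```

Run:
```python
from h import *
print(sense()["tool_pos"],sense()["ft_force"])
unit("scene"); unit("side"); look("side",["tape_roll","dosing_cup"])
```

```text
[ 0.5610522  -0.12871821  0.04230919] [ 2.91418447 13.4254662   1.53179737]Traceback (most recent call last):
  File "<stdin>", line 3, in <module>
  File "h.py", line 52, in unit
    print(n,"rear deg,y@.495",edge(B[B[:,1]>-.06],.41,.58,np.max))
                              ~~~~^^^^^^^^^^^^^^^^^^^^^^^^^^^^^^^
  File "h.py", line 50, in edge
    E=np.array(E); l=cv2.fitLine(np.float32(E),cv2.DIST_HUBER,0,1e-4,1e-4).ravel()
                     ~~~~~~~~~~~^^^^^^^^^^^^^^^^^^^^^^^^^^^^^^^^^^^^^^^^^^
cv2.error: OpenCV(4.12.0) /io/opencv/modules/imgproc/src/linefit.cpp:618: error: (-215:Assertion failed) npoints2 >= 0 || npoints3 >= 0 in function 'fitLine'
```

Run:
```python
from h import *
unit("side"); look("side",["tape_roll","dosing_cup","unit_rear","roller_axis"])
print(sense()["ft_force"],sense()["time_s"])
close_job()
```

```text
side rear deg,y@.495 (np.float32(-6.23), np.float32(0.0338), 22)
  stop top front edge (np.float32(1.1), np.float32(-0.1618), 23)
  gap pts 601
side tape_roll [(array([254., 186.]), 0.92, array([ 0.556, -0.359]))]
side dosing_cup []
side unit_rear [(array([343., 299.]), 0.79, array([ 0.494, -0.025]))]
side roller_axis [(array([290., 262.]), 0.78, array([ 0.563, -0.13 ]))]
[ 3.65923804 13.459588    2.4503957 ] 16.75
the job is handed in; nothing more can be done
```

I slid the drive unit flush against the bench stop and wound the tensioner arm to its end stop, and it was still holding there at about 13 N when I handed in at 16.75 s. The tape roll hadn't moved; the cup was hidden in the last check, but nothing went near it.

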